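# Draw the bottom stock tray past the push-push stop and re-arm the stop

## Task

Slide the red tray by its white pull, without lifting it, out from under the three boxes and along its lane to the lip at the outlet end; the boxes must stay behind the fence and settle flat, still stacked. The blue click stop in that lane blocks the tray when up and may now be up or locked down (feel which; one full push and release changes it): clear the way if need be, and once the tray is past leave that stop popped up. Leave the empty lane's stop and everything else alone.

Things in the scene. Friction and masses are not known exactly. Their poses are not given: they have to be found in the camera images.
- lane: Fixed double picking lane; its axes belong to the near lane, which holds the tray: 134 mm wide (x), 450 mm long (y), origin under its centre, on the table; outlet at -y. Base plate 6 mm high; rails along y, 8 mm wide, at x = -34 and 34 mm, 20 mm high, carry the tray; side guides (inner faces x = -52, 52 mm) 30 mm high; rear lip (y = 221 mm) 34 mm. The same lane, empty, is repeated at x = 140 mm.
- outlet_lip (a point): Middle of the inner face of the steel lip across the lane's outlet end, at the lane's y = -221 mm, 24 mm above the table; the lip is 28 mm high and stops the tray.
- fence (a point): Middle of the steel fence bar across the lane at its y = 110 mm, 44 mm above the table; bar 8 mm thick, spanning posts at x = -62 and 62 mm that are 48 mm high, with two 8 mm uprights on it at x = -25 and 25 mm, to 84 mm high. The tray slides under the bar (40 mm clear above the table); the boxes are held back by it.
- stop_axis (a point): Point on the base plate (6 mm above the table, lane x = y = 0) on the axis of the click stop: a flat blue disc 32 mm across between the rails that moves only vertically. Top 31 mm above the table when up: blocks the tray. Top about 16.5 mm when locked down: the tray passes freely over it. It starts up or locked at random.
- stop_up (a point): Fixed point on the stop's axis, 31 mm above the table: where the disc's top is when popped up. From either state, push it to its end stop (top 7 mm above the table; it clicks in the last 2 mm) and let go: it takes the other state. Spring force 4 N up, 7 N locked, 8 N at the bottom; a touch under 3 N does not move it.
- other_stop (a point): Point on the base plate of the empty lane, at x = 140 mm, under a second blue stop of the same kind, up or locked. Not to be pressed.
- tray_mid (a point): Centre of the plate of the loose red tray: 96 mm wide (x), 160 mm long (y), 12 mm thick, 0.2 to 0.35 kg, lying on the lane's rails with its long axis along the lane, so its top is 32 mm above the table. It starts behind the stop with the three boxes on its rear part. Its -y end leads towards the outlet.
- tray_pull (a point): Centre of the white upright pull on the tray's -y end, the point to grip: block 20 mm wide (x), 30 mm long (y), from 32 to 78 mm above the table; its centre is 55 mm above the table, 62 mm from the tray centre towards -y. Same axes as the tray.
- box1_mid (a point): Centre of the lowest stacked box, white with a teal label, 88 x 90 x 20 mm, about 60 g; lies on the tray behind the fence.
- box2_mid (a point): Centre of the middle box, same size, magenta label, on the lowest box.
- box3_mid (a point): Centre of the top box, same size, red label, on the middle box; the stack's top is 92 mm above the table at the start.
- carton_mid (a point): Centre of a loose upright white carton with magenta labels, 60 x 80 x 100 mm, on the robot's side of the lane. Leave alone.
- bottle_mid (a point): Centre of a loose bottle, 56 mm across, 120 mm tall, on the robot's side of the lane. Leave alone.
- filebox: Fixed red open file box with teal packets, 120 x 200 mm, about 95 mm high, origin at the centre of its underside. Not needed.

How it is judged (in metres and radians):
On the way, in this order (a step that is already met when the one before it is completed fails the run):
1. the red tray lies on the rails at the outlet end, wholly past the stop (y of tray_mid in the frame of lane between -0.145 and -0.11 m and z of tray_mid in the frame of lane between 0.018 and 0.032 m), for 0.2 s.
2. the stop is popped up again (((horizontal distance between stop_a and stop_axis below 0.05 m and value of joint stop_a below 0.004 m) or (horizontal distance between stop_b and stop_axis below 0.05 m and value of joint stop_b below 0.004 m))), for 0.2 s.
At the end, for the whole second after the job is handed in: Tray at rest, level on the rails, its centre 110 to 145 mm past the stop's axis; the stop of its lane within 4 mm of fully up; the three boxes stacked in order, level within 0.12 rad, each within 7 mm of its settled height, 135 to 195 mm behind the stop's axis and within 30 mm of the lane's middle (all of step 1 and x of tray_mid in the frame of lane between -0.015 and 0.015 m and angle between tray_mid's own z axis and vertical below 0.08 rad and linear speed of tray below 0.02 m/s and ((horizontal distance between stop_a and stop_axis below 0.05 m and value of joint stop_a below 0.004 m) or (horizontal distance between stop_b and stop_axis below 0.05 m and value of joint stop_b below 0.004 m)) and y of box1_mid in the frame of lane between 0.135 and 0.195 m and x of box1_mid in the frame of lane between -0.03 and 0.03 m and z of box1_mid in the frame of lane between 0.023 and 0.037 m and angle between each of box1_mid, box2_mid, box3_mid's own z axis and vertical below 0.12 rad and y of box2_mid in the frame of lane between 0.135 and 0.195 m and x of box2_mid in the frame of lane between -0.03 and 0.03 m and z of box2_mid in the frame of lane between 0.043 and 0.057 m and y of box3_mid in the frame of lane between 0.135 and 0.195 m and x of box3_mid in the frame of lane between -0.03 and 0.03 m and z of box3_mid in the frame of lane between 0.063 and 0.077 m); the robot touches nothing.
It fails at once if the empty lane's stop is pressed ((not (horizontal distance between stop_a and stop_axis below 0.05 m) and value of joint stop_a above 0.006 m) or (not (horizontal distance between stop_b and stop_axis below 0.05 m) and (value of joint stop_b below 0.01 m or value of joint stop_b above 0.02 m))).
It fails at once if the tray is lifted more than 12 mm off the rails (z of tray_mid in the frame of lane above 0.038 m).
It fails at once if a box of the stack topples (angle between any of box1_mid, box2_mid, box3_mid's own z axis and vertical above 0.5 rad).
It fails at once if the carton or the bottle is pushed more than 20 mm or knocked over (distance of any of carton_mid, bottle_mid from where it was at the start of the episode above 0.02 m or angle between any of carton_mid, bottle_mid's own z axis and vertical above 0.4 rad).
It also fails if it takes over 72 s, if anything falls off the work surface, if the arm or the gripper's body presses on something with over 40 N, if the wrist force passes 120 N, or if a joint passes its speed limit or range.

## Robot

A 6-joint arm with a two-finger parallel gripper is mounted at the origin on the work surface. World frame = base frame: x ahead of the robot, y to its left, z up, the work surface at z = 0. Lengths are in m, angles in degrees, forces in N, time in s.
With the tool pointing down it reaches from about 0.35 to 0.875 m from the base axis. Payload 15.5 kg.
Tool frame: the origin (TCP) lies on the centre line of the jaws, within the pads' length; the fingertips stand 19 mm ahead of it and the grasp point (between the pads) is the TCP; z points along the fingers, x is the direction in which the jaws open and shut, and the axes are right-handed (so a half turn about z gives the same grasp; the last joint's range is limited). The gripper opens to 85 mm and grips with 20 to 120 N. Pads are 22 mm wide; open, the fingers measure 114 mm over their backs; the gripper's body (76 mm by 85 mm) begins 54 mm behind the grasp point. The pads swing forward as they close: fully open they stand 13 mm farther back than shut.
Start: joints at [-69.872, 28.281, 77.091, -0, 74.628, -5.472], TCP at [0.27, -0.564, 0.25] pointing down, gripper open.
Joint ranges: [-166.48, 166.48], [-47.26, 123.95], [12.59, 153.08], [-70.14, 250.14], [6.76, 159.57], [-176.63, 176.63]. Speed limits (degrees/s): [108.29, 108.29, 147.25, 172.46, 172.46, 172.46].

## Interface

Orientations are given as [roll, pitch, yaw] about the fixed x, y, z axes, in that order (R = Rz(yaw) Ry(pitch) Rx(roll)).
In Python, from workcell import robot gives the robot as it stands.
- The arm moves only by the shell command python3 -m crank 'ROWS'. ROWS is JSON, one flat list of numbers, 5 for each row, row after row: the shift along the tool's x, y, z in cm, then the turn about the tool's z in degrees, then the closure, from -1 (fully open) to 1 (shut). A call has 1 to 20 rows; each row shifts and turns the commanded pose from where the row before left it, along the tool's axes as they then stand; what a row does not reach is not made up. A row lasts 1/12 s, in which the tool goes at most 41.7 mm and 7.16 degrees, less where a joint would pass 70% of its speed; a pose out of reach is approached as far as the arm can. A call is refused whole if a number of a shift passes 4.17 or a number of a turn 7.16, either way. A call with a gripper value outside its range is refused whole. The fingers move at their own pace and stop on an object; the grip force is fixed at half the most. Time passes only in rows, so rows that do not move let the fingers close. It gives the time, the measured TCP pose, the force and the opening at its end, in the units of the state.
- robot.sense(): the state, without advancing time (a new reading comes with each control period).
- robot.read_camera(name): name is "scene" or "top" or "wrist"; returns the picture (420x560x3 uint8, blue, green, red); there is no depth.
- robot.camera_model(name): a dict with "intrinsics" (3x3 intrinsics, pixels), "world_from_camera" (4x4, takes a point from camera to world coordinates). Camera axes: x right, y up, looking along -z (the intrinsics and any distortion apply to the point x, -y, -z); pixel columns grow to the right and rows downward; lengths in m; the calibration is good to about 2 mm. A picture is of the moment at which its call begins: read the wrist's pose just before it. camera_model takes no time and is no camera call; for the wrist camera it gives the pose at the moment of the call.
- robot.job_done(): hands the job in, once; it reports no verdict.
Trained networks look in the newest picture that a camera, given by its name, has taken for a name from the list of things; names that differ only in an ending like _2 or _b are one class to them, and where a whole thing is asked for, a point or a joint stands for the part that bears it (a point fixed in the world has none). Each returns a list of dicts, best first, with "conf" (0 to 1); they miss things now and then, are a little off and sometimes report something else, mostly with a low value. They report only what shows in the picture. A call takes as long as a camera call.
- robot.recognise(camera, name): "bbox" ([left, top, width, height] in pixels, round what is visible of it).
- robot.masks_of(camera, name): "region" (420x560 bool, what is visible of it) and "bbox" ([left, top, width, height] in pixels, round what is visible of it).
The state is a dict: "t": time; "q": joint angles; "qvel": joint speeds; "joint_efforts": joint torques, N m; "ee_pos": TCP position; "eef_rot": TCP orientation; "wrist_force": force on the tool from outside, world axes, zero at the start; "torque": the same for the moment, N m; "grip_width": finger opening in m.
Only numpy, scipy, OpenCV 4.12 (cv2) and the standard library are available. Lean on these libraries where they do the work, as an engineer would, in place of code of your own. Each camera call takes 0.05 s, during which the arm holds its last target. There are 200 camera calls.

## Working session

There is one attempt and no reset: what is moved stays moved. The work goes in short steps, Python scripts to look and compute and a shell command to move; the robot and the scene stay as the last step left them, time stands still between calls to the robot, and variables do not carry over. Pictures are saved under pics/ and viewed, about 8 in all and at most 12, crops included, and the job is handed in when it is done.

```bash
mkdir -p pics; cat > h.py <<'E'
from workcell import robot
import numpy as np, cv2
def px(cam,uv,z):
    m=robot.camera_model(cam);K=np.array(m["intrinsics"]);T=np.array(m["world_from_camera"])
    d=np.linalg.inv(K)@[uv[0],uv[1],1];d=T[:3,:3]@(d*[1,-1,-1]);o=T[:3,3]
    return o+d*(z-o[2])/d[2]
def proj(cam,p):
    m=robot.camera_model(cam);K=np.array(m["intrinsics"]);T=np.array(m["world_from_camera"])
    c=T[:3,:3].T@(np.array(p)-T[:3,3]);c=K@(c*[1,-1,-1]);return c[:2]/c[2]
E
python3 - <<'E'
from h import *
s=robot.sense();print(s["ee_pos"],s["eef_rot"],s["wrist_force"])
for c in("top","scene"):
    cv2.imwrite(f"pics/{c}0.png",robot.read_camera(c))
    m=robot.camera_model(c);print(c,np.round(m["world_from_camera"],3).tolist(),np.round(m["intrinsics"],1).tolist())
    for n in("tray_pull","stop_axis","stop_up","other_stop","fence","outlet_lip","box3_mid","tray_mid","lane","carton_mid","bottle_mid"):
        try:print(c,n,[(np.round(r["bbox"]).tolist(),round(r["conf"],2)) for r in robot.recognise(c,n)[:3]])
        except Exception as e:print(n,e)
E
```

```text
[ 0.26992436 -0.5632997   0.24970652] [-1.79994143e+02  7.23188370e-02 -6.43998073e+01] [-0.38965921 -0.15370956  0.42023709]
top [[-0.008, 0.996, -0.086, 0.414], [-1.0, -0.007, 0.012, -0.088], [0.011, 0.086, 0.996, 1.603], [0.0, 0.0, 0.0, 1.0]] [[535.3, 0.0, 271.2], [0.0, 535.3, 211.1], [0.0, 0.0, 1.0]]
top tray_pull [([188.0, 181.0, 55.0, 35.0], 0.9)]
top stop_axis [([177.0, 130.0, 158.0, 97.0], 0.79)]
top stop_up [([180.0, 123.0, 156.0, 106.0], 0.73)]
top other_stop [([180.0, 129.0, 156.0, 97.0], 0.97)]
top fence [([183.0, 129.0, 155.0, 100.0], 0.74)]
top outlet_lip [([180.0, 130.0, 155.0, 98.0], 0.84)]
top box3_mid [([183.0, 178.0, 35.0, 31.0], 0.77)]
top tray_mid [([208.0, 179.0, 36.0, 34.0], 0.68)]
top lane [([179.0, 132.0, 157.0, 93.0], 0.71)]
top carton_mid [([291.0, 248.0, 36.0, 26.0], 0.76)]
top bottle_mid [([184.0, 252.0, 24.0, 24.0], 0.64), ([181.0, 130.0, 156.0, 97.0], 0.41)]
scene [[-0.82, -0.295, 0.49, 1.076], [0.572, -0.43, 0.698, 0.637], [0.005, 0.853, 0.521, 0.645], [0.0, 0.0, 0.0, 1.0]] [[425.0, 0.0, 271.6], [0.0, 425.0, 205.6], [0.0, 0.0, 1.0]]
scene tray_pull [([264.0, 232.0, 70.0, 67.0], 0.65)]
scene stop_axis [([162.0, 196.0, 186.0, 148.0], 0.87)]
scene stop_up [([160.0, 195.0, 192.0, 151.0], 0.63)]
scene other_stop [([157.0, 196.0, 194.0, 150.0], 0.56)]
scene fence [([163.0, 196.0, 185.0, 144.0], 0.96)]
scene outlet_lip [([163.0, 195.0, 185.0, 146.0], 0.65)]
scene box3_mid [([279.0, 241.0, 62.0, 35.0], 0.89)]
scene tray_mid [([264.0, 230.0, 73.0, 67.0], 0.83)]
scene lane [([156.0, 193.0, 190.0, 149.0], 0.65)]
scene carton_mid [([277.0, 164.0, 34.0, 46.0], 0.79), ([265.0, 232.0, 72.0, 64.0], 0.43), ([280.0, 265.0, 54.0, 32.0], 0.24)]
scene bottle_mid [([368.0, 217.0, 26.0, 50.0], 0.93)]
```

View pics/top0.png

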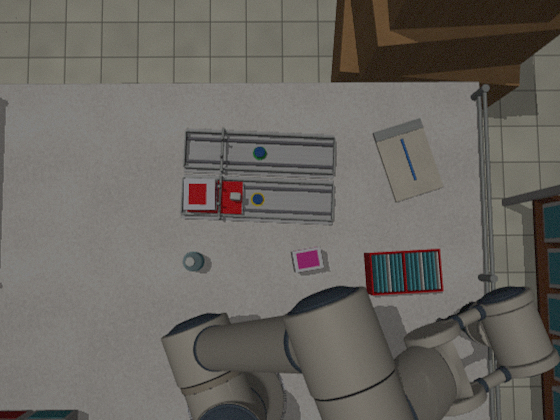

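View pics/scene0.png

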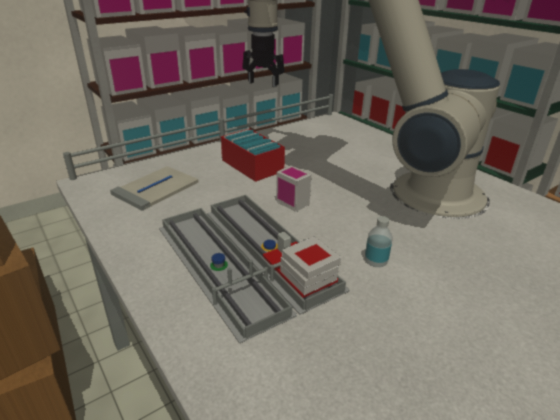

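The top view shows the lanes along the image's horizontal, with the outlet on the right (world −y). The blue stops are at about (257,199) and (260,153), the pull at (235,196), and the carton and bottle stand below. I'll enlarge the lane to measure it.

```bash
python3 - <<'E'
from h import *
im=cv2.imread("pics/top0.png");c=im[120:235,175:340]
cv2.imwrite("pics/c1.png",cv2.resize(c,None,fx=4.8,fy=4.8,interpolation=cv2.INTER_CUBIC))
for cam in("top","scene"):
    im=cv2.imread(f"pics/{cam}0.png");h=cv2.cvtColor(im,cv2.COLOR_BGR2HSV)
    for nm,lo,hi in(("blue",(100,120,40),(130,255,255)),("yellow",(20,100,80),(35,255,255)),("green",(45,100,40),(85,255,255)),("red",(0,180,80),(5,255,255))):
        n,l,st,ce=cv2.connectedComponentsWithStats(cv2.inRange(h,lo,hi))
        for i in range(1,n):
            if st[i,4]>12:print(cam,nm,st[i].tolist(),ce[i].round(1),px(cam,ce[i],.031).round(4),px(cam,ce[i],.0165).round(4))
E
```

```text
top blue [401, 139, 15, 41, 82] [408.1 159.3] [ 0.7024 -0.5152  0.031 ] [ 0.7051 -0.5191  0.0165]
top blue [255, 147, 10, 10, 82] [259.3 151.6] [ 0.728 -0.072  0.031] [ 0.7309 -0.0718  0.0165]
top blue [253, 195, 9, 9, 67] [257.2 198.8] [ 0.5867 -0.0649  0.031 ] [ 0.5883 -0.0647  0.0165]
top yellow [251, 193, 14, 13, 62] [257.4 199.3] [ 0.5852 -0.0655  0.031 ] [ 0.5868 -0.0653  0.0165]
top green [253, 151, 13, 9, 40] [259.2 156.2] [ 0.7142 -0.0714  0.031 ] [ 0.717  -0.0713  0.0165]
top red [222, 181, 8, 9, 19] [224.8 185.3] [0.6275 0.0305 0.031 ] [0.6294 0.0316 0.0165]
top red [222, 182, 20, 17, 70] [231.5 189. ] [0.6165 0.0109 0.031 ] [0.6183 0.0118 0.0165]
top red [190, 184, 8, 5, 13] [193.3 185.4] [0.6278 0.1236 0.031 ] [0.6298 0.1255 0.0165]
top red [199, 186, 6, 5, 15] [201.5 188.2] [0.6193 0.0993 0.031 ] [0.6212 0.101  0.0165]
top red [189, 196, 16, 8, 51] [196.5 200. ] [0.5843 0.1141 0.031 ] [0.5859 0.1159 0.0165]
top red [221, 199, 15, 13, 57] [229.  205.4] [0.5678 0.0184 0.031 ] [0.5692 0.0193 0.0165]
top red [236, 202, 5, 12, 27] [237.7 206.8] [ 0.5634 -0.0074  0.031 ] [ 0.
[... 219 characters left out ...]

scene yellow [261, 244, 8, 7, 24] [263.7 247.7] [ 0.6233 -0.0388  0.031 ] [ 0.6126 -0.0547  0.0165]
scene green [498, 100, 28, 10, 56] [510.8 104.9] [-0.9101 -0.2925  0.031 ] [-0.957  -0.3144  0.0165]
scene green [211, 262, 16, 8, 58] [218.7 266.4] [ 0.7452 -0.0386  0.031 ] [ 0.7374 -0.0545  0.0165]
scene red [354, 104, 7, 10, 51] [356.8 108.7] [-0.2861 -0.6487  0.031 ] [-0.3182 -0.6791  0.0165]
scene red [222, 137, 62, 43, 1183] [255.4 160.8] [ 0.3777 -0.4528  0.031 ] [ 0.3612 -0.4785  0.0165]
scene red [297, 245, 32, 19, 331] [312.2 254.3] [0.544  0.0464 0.031 ] [0.5315 0.0325 0.0165]
scene red [264, 250, 17, 14, 163] [272.8 256.2] [6.242e-01 3.000e-04 3.100e-02] [ 0.6136 -0.0148  0.0165]
```

View pics/c1.png

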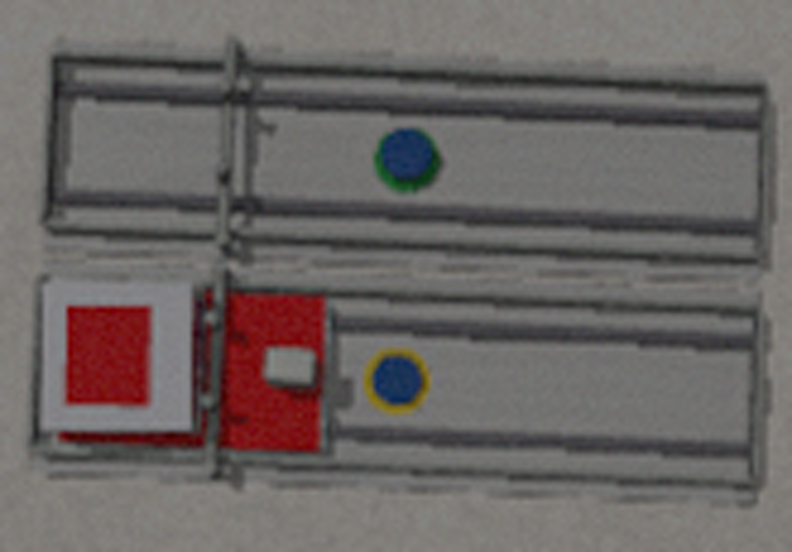

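The near lane's stop looks locked down, since the two cameras agree at about 13–17 mm. The other stop looks up. The lane yaw is about −3°. I'll turn the tool and go over the lane for a wrist look.

```bash
python3 -m crank '[0,0,0,-7,-1, 0,0,0,-7,-1, 0,0,0,-7,-1, 0,0,0,-7,-1, 0,0,0,-7,-1, 0,0,0,-7,-1, 0,0,0,-7,-1, 0,0,0,-7,-1, 0,0,0,-5.4,-1]'; python3 -m crank '[1.9,-3.6,0,0,-1, 1.9,-3.6,0,0,-1, 1.9,-3.6,0,0,-1, 1.9,-3.6,0,0,-1, 1.9,-3.6,0,0,-1, 1.9,-3.6,0,0,-1, 1.9,-3.6,0,0,-1, 1.9,-3.6,0,0,-1, 1.9,-3.6,0,0,-1, 1.9,-3.6,0,0,-1, 1.9,-3.6,0,0,-1, 1.9,-3.6,0,0,-1, 1.9,-3.6,0,0,-1, 1.9,-3.6,0,0,-1, 1.9,-3.6,0,0,-1, 0,0,0,0,-1, 0,0,0,0,-1]'
python3 - <<'E'
from h import *
s=robot.sense();print(s["t"],s["ee_pos"],s["eef_rot"])
cv2.imwrite("pics/w1.png",robot.read_camera("wrist"))
m=robot.camera_model("wrist");print(np.round(m["world_from_camera"],4).tolist(),np.round(m["intrinsics"],1).tolist())
np.savez("w1.npz",K=m["intrinsics"],T=m["world_from_camera"])
print([(r["bbox"],r["conf"]) for r in robot.recognise("wrist","tray_pull")])
E
```

```text
t: 1.95
ee_pos: [0.2701, -0.5637, 0.2503]
eef_rot: [180.0, -0.0, -2.6]
wrist_force: [0.6, 0.5, 0.8]
grip_width: 0.0855
t: 3.37
ee_pos: [0.5836, -0.0374, 0.2501]
eef_rot: [-180.0, -0.0, -2.8]
wrist_force: [-0.4, -0.2, -0.1]
grip_width: 0.0856
3.3667 [ 0.58360615 -0.03742055  0.2500776 ] [-1.79998158e+02 -3.35222401e-03 -2.81194953e+00]
[[0.9987, 0.0475, 0.0164, 0.5878], [-0.0503, 0.9442, 0.3256, 0.0443], [-0.0, -0.3261, 0.9453, 0.3739], [0.0, 0.0, 0.0, 1.0]] [[360.5, 0.0, 281.1], [0.0, 360.5, 208.7], [0.0, 0.0, 1.0]]
[([235.0, 73.1, 107.0, 89.6], 0.91)]
```

View pics/w1.png

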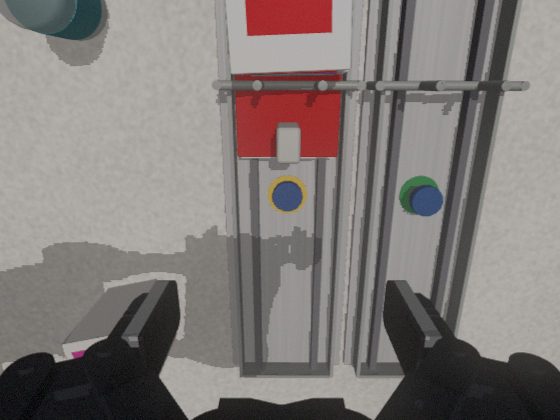

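The wrist view shows the pull at about (288,143), the near stop at (287,196) with its yellow ring concentric (low), and the other stop shifted off its ring (up). The lip is at row ~370. Next I'll compute positions and the lane frame.

```bash
python3 - <<'E'
from h import *
f=lambda u,v,z:print((u,v,z),px("wrist",(u,v),z).round(4))
im=cv2.imread("pics/w1.png");h=cv2.cvtColor(im,cv2.COLOR_BGR2HSV)
def cc(nm,lo,hi,box):
    x0,y0,x1,y1=box;m=np.zeros(im.shape[:2],np.uint8);m[y0:y1,x0:x1]=cv2.inRange(h,lo,hi)[y0:y1,x0:x1]
    p=cv2.findNonZero(m);c,r=cv2.minEnclosingCircle(p);print(nm,np.round(c,1),round(r,1));return c
c=cc("blue near",(100,100,40),(130,255,255),(260,165,315,220));f(*c,.031);f(*c,.0165)
c=cc("yellow",(18,90,70),(38,255,255),(260,165,315,220));f(*c,.006)
c=cc("blue far",(100,100,40),(130,255,255),(395,165,450,225));f(*c,.031);f(*c,.0165)
c=cc("green",(45,90,30),(85,255,255),(395,165,450,225));f(*c,.006)
# red tray front edge & pull
red=cv2.inRange(h,(0,150,80),(8,255,255))|cv2.inRange(h,(172,150,80),(180,255,255))
for v in(100,115,150):
    u=np.nonzero(red[v,225:350])[0]+225;print("tray row",v,u.min(),u.max(),px("wrist",(u.min(),v),.032).round(4),px("wrist",(u.max(),v),.032).round(4))
for u in(250,265,315,330):
    v=np.nonzero(red[90:175,u])[0]+90;print("front",u,v.max(),px("wrist",(u,v.max()+.5),.032).round(4))
for u,v in((277,134),(299,134)):f(u,v,.078)
print("pull col",[(v,im[v,288].tolist()) for v in range(116,168,2)])
print("pull row",[(u,int(im[148,u,1])) for u in range(270,306,2)])
for p in((240,364,.028),(333,363,.028)):f(*p)
cv2.imwrite("pics/c2.png",cv2.resize(im[70:225,220:360],None,fx=3.8,fy=3.8,interpolation=cv2.INTER_CUBIC))
E
```

```text
blue near [286.9 196.4] 14.2
(286.9140930175781, 196.37664794921875, 0.031) [ 0.5879 -0.0621  0.031 ]
(286.9140930175781, 196.37664794921875, 0.0165) [ 0.5879 -0.0665  0.0165]
yellow [286.9 194. ] 19.4
(286.9468078613281, 194.01063537597656, 0.006) [ 0.588  -0.0671  0.006 ]
blue far [426.3 200.5] 15.8
(426.28125, 200.45089721679688, 0.031) [ 0.7266 -0.0735  0.031 ]
(426.28125, 200.45089721679688, 0.0165) [ 0.7325 -0.0784  0.0165]
green [418.5 194. ] 19.8
(418.5, 194.0, 0.006) [ 0.7279 -0.0743  0.006 ]
tray row 100 236 339 [0.5459 0.0321 0.032 ] [0.6394 0.0273 0.032 ]
tray row 115 236 338 [0.5447 0.0189 0.032 ] [0.6385 0.0141 0.032 ]
tray row 150 238 336 [ 0.5436 -0.0133  0.032 ] [ 0.6366 -0.0182  0.032 ]
front 250 155 [ 0.5546 -0.0192  0.032 ]
front 265 155 [ 0.5689 -0.0199  0.032 ]
front 315 156 [ 0.6165 -0.0233  0.032 ]
front 330 156 [ 0.6308 -0.0241  0.032 ]
(277, 134, 0.078) [0.5822 0.0056 0.078 ]
(299, 134, 0.078) [0.6001 0.0047 0.078 ]
pull col [(116, [45, 43, 156]), (118, [46, 46, 156]), (120, [40, 43, 155]), (122, [77, 81, 127]), (124, [102, 105, 110]), (126, [102, 106, 111]), (128, [144, 149, 152]), (130, [152, 157, 160]), (132, [153, 159, 162]), (134, [154, 160, 162]), (136, [155, 159, 163]), (138, [156, 160, 164]), (140, [155, 160, 161]), (142, [153, 158, 162]), (144, [155, 160, 162]), (146, [154, 159, 162]), (148, [153, 157, 161]), (150, [153, 157, 161]), (152, [153, 157, 160]), (154, [151, 158, 159]), (156, [152, 156, 159]), (158, [153, 157, 161]), (160, [151, 156, 159]), (162, [127, 131, 136]), (164, [102, 106, 108]), (166, [106, 108, 112])]
pull row [(270, 48), (272, 44), (274, 44), (276, 79), (278, 145), (280, 159), (282, 156), (284, 157), (286, 157), (288, 157), (290, 158), (292, 155), (294, 156), (296, 157), (298, 147), (300, 94), (302, 51), (304, 47)]
(240, 364, 0.028) [ 0.5223 -0.2688  0.028 ]
(333, 363, 0.028) [ 0.633  -0.2731  0.028 ]
```

View pics/c2.png

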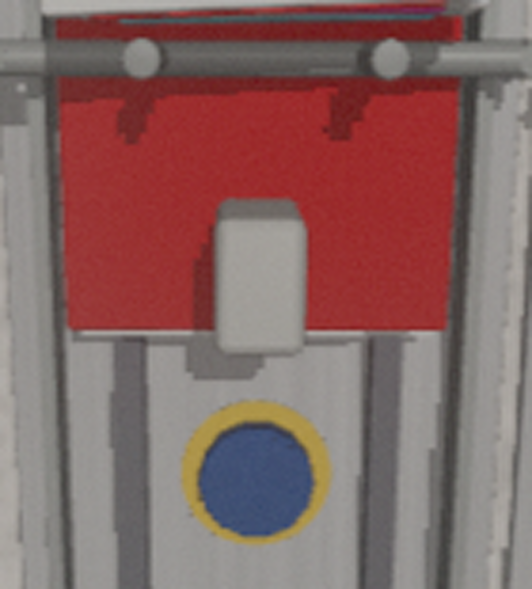

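The near stop is clearly locked, because the disc and ring agree at 16.5 mm. The pull is at (0.590, −0.0043), 62 mm behind the stop. I'll go down on it and close.

```bash
python3 -m crank '[0.24,-1.67,0,0,-1, 0.24,-1.67,0,0,-1, 0,0,3,0,-1, 0,0,3,0,-1, 0,0,3,0,-1, 0,0,3,0,-1, 0,0,2.5,0,-1, 0,0,2,0,-1, 0,0,1,0,-1, 0,0,0.8,0,-1, 0,0,0.7,0,-1, 0,0,0,0,-1, 0,0,0,0,-1]'; python3 -m crank '[0,0,0,0,0.3, 0,0,0,0,0.3, 0,0,0,0,0.3, 0,0,0,0,0.3, 0,0,0,0,1, 0,0,0,0,1, 0,0,0,0,1, 0,0,0,0,1, 0,0,0,0,1, 0,0,0,0,1]'
```

```text
t: 4.55
ee_pos: [0.5898, -0.0065, 0.0609]
eef_rot: [180.0, -0.0, -3.0]
wrist_force: [0.4, -0.1, 0.0]
grip_width: 0.0856
t: 5.38
ee_pos: [0.5898, -0.0062, 0.0606]
eef_rot: [180.0, -0.0, -3.0]
wrist_force: [-0.0, -1.1, 6.5]
grip_width: 0.0194
```

The grip is good at 19.4 mm. I'll pull along the lane (+tool y), first part.

```bash
python3 -m crank '[0,0.5,0,0,1, 0,1,0,0,1, 0,1.5,0,0,1, 0,1.5,0,0,1, 0,1.5,0,0,1, 0,1.5,0,0,1, 0,1.5,0,0,1, 0,1.5,0,0,1, 0,1.5,0,0,1, 0,1.5,0,0,1, 0,1,0,0,1, 0,0.5,0,0,1, 0,0,0,0,1]'
python3 - <<'E'
from h import *
cv2.imwrite("pics/s1.png",cv2.resize(robot.read_camera("scene")[170:350,150:400],None,fx=3,fy=3,interpolation=cv2.INTER_CUBIC))
E
```

```text
t: 6.47
ee_pos: [0.5818, -0.1573, 0.0607]
eef_rot: [180.0, -0.0, -3.1]
wrist_force: [-0.4, -4.3, 4.9]
grip_width: 0.0198
```

View pics/s1.png

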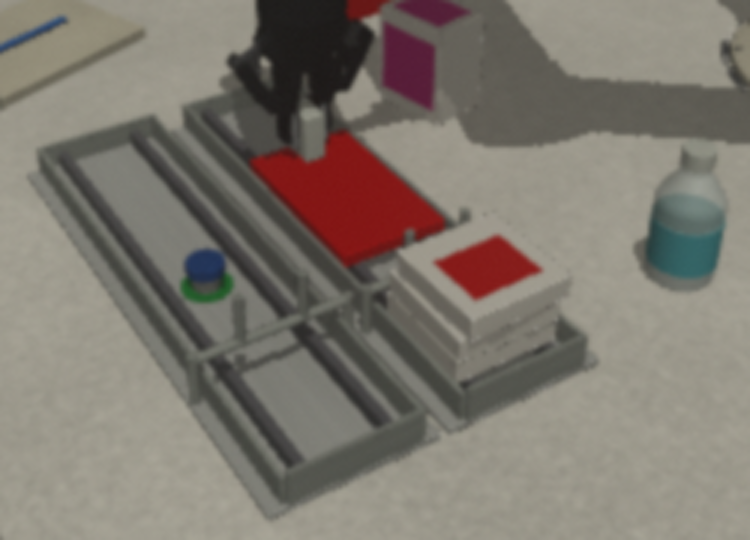

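The tray passed over the stop, and the boxes dropped and stayed stacked (slightly staggered at about (480,300) in the crop). Continuing to the lip.

```bash
python3 -m crank '[0,0.7,0,0,1, 0,1.4,0,0,1, 0,1.4,0,0,1, 0,1.4,0,0,1, 0,1.4,0,0,1, 0,1.4,0,0,1, 0,1.2,0,0,1, 0,0.8,0,0,1, 0,0.4,0,0,1, 0,0.3,0,0,1, 0,0.3,0,0,1, 0,0.2,0,0,1, 0,0.2,0,0,1, 0,0.2,0,0,1, 0,0,0,0,1]'
python3 -c "
from h import *
s=robot.sense();print(s['ee_pos'],s['wrist_force'])"
```

```text
t: 7.77
ee_pos: [0.5759, -0.2687, 0.0606]
eef_rot: [-180.0, -0.0, -3.0]
wrist_force: [-2.7, 2.3, 7.5]
grip_width: 0.0192
[ 0.57587638 -0.26869015  0.06064878] [-2.67054109  2.30878187  7.4739452 ]
```

```bash
python3 -m crank '[0,0.2,0,0,1, 0,0,0,0,1, 0,0,0,0,0, 0,0,0,0,0, 0,0,0,0,-1, 0,0,0,0,-1, 0,0,0,0,-1, 0,0,0,0,-1, 0,0,-1,0,-1, 0,0,-2,0,-1, 0,0,-3,0,-1, 0,0,-3,0,-1, 0,0,0,0,-1]'
python3 - <<'E'
from h import *
s=robot.sense();print(s['ee_pos'],s['wrist_force'])
im=robot.read_camera("wrist");cv2.imwrite("pics/w2.png",im)
E
```

```text
t: 8.85
ee_pos: [0.5779, -0.2721, 0.1566]
eef_rot: [179.8, -0.4, -3.0]
wrist_force: [0.5, -1.3, 0.8]
grip_width: 0.0855
[ 0.57792129 -0.27214676  0.15664002] [ 0.50002493 -1.3183333   0.84194329]
```

View pics/w2.png

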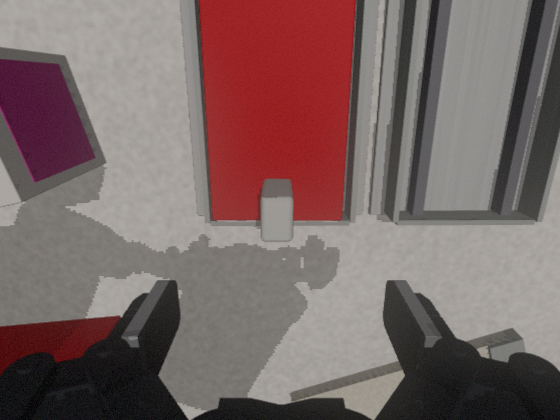

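The tray is up against the lip. Now I'll go over the stop with the gripper shut.

```bash
python3 -m crank '[0,-1.5,0,0,1, 0,-3,0,0,1, 0,-3,0,0,1, 0,-3,0,0,1, 0,-3,0,0,1, 0,-3,0,0,1, 0,-2.5,0,0,1, 0,-1.5,0,0,1, 0,0,2,0,1, 0,0,2.5,0,1, 0,0,2.5,0,1, 0,0,0,0,1, 0,0,0,0,1]'
```

```text
t: 9.98
ee_pos: [0.585, -0.0654, 0.0792]
eef_rot: [-180.0, 0.2, -3.0]
wrist_force: [-0.4, 0.2, 0.3]
grip_width: 0.0003
```

```bash
python3 -m crank '[0.3,0.1,0,0,1, 0,0,2,0,1, 0,0,1.5,0,1, 0,0,0.6,0,1, 0,0,0,0,1, 0,0,0,0,1]'
```

```text
t: 10.48
ee_pos: [0.5898, -0.0674, 0.0403]
eef_rot: [180.0, -0.1, -3.0]
wrist_force: [0.1, -0.3, 0.4]
grip_width: 0.0003
```

The fingertips are at 21 mm with no contact, so the stop is confirmed locked. Now the full push.

```bash
python3 -m crank '[0,0,0.4,0,1, 0,0,0.4,0,1, 0,0,0.3,0,1, 0,0,0.2,0,1, 0,0,0.1,0,1, 0,0,0.1,0,1, 0,0,0,0,1, 0,0,0,0,1]'
```

```text
t: 11.15
ee_pos: [0.5904, -0.0675, 0.0259]
eef_rot: [180.0, -0.2, -3.0]
wrist_force: [-2.3, 0.3, 21.0]
grip_width: -0.0002
```

At 21 N against an 8 N spring it is at the end stop. I'll release and look.

```bash
python3 -m crank '[0,0,-0.5,0,1, 0,0,-1,0,1, 0,0,-2,0,1, 0,0,-3,0,1, 0,0,-4,0,1, 0,0,-4,0,1, 0,0,-4,0,1, 0,0,-3,0,1, 0,0,0,0,1, 0,0,0,0,1]'
python3 - <<'E'
from h import *
im=robot.read_camera("wrist");cv2.imwrite("pics/w3.png",im);print(robot.sense()["ee_pos"])
h=cv2.cvtColor(im,cv2.COLOR_BGR2HSV)
for nm,lo,hi in(("blue",(100,100,40),(130,255,255)),("yellow",(18,90,70),(38,255,255))):
    n,l,st,ce=cv2.connectedComponentsWithStats(cv2.inRange(h,lo,hi))
    for i in range(1,n):
        if st[i,4]>60:print(nm,st[i],[px("wrist",ce[i],z).round(4) for z in(.006,.0165,.031)])
cv2.imwrite("pics/s3.png",cv2.resize(robot.read_camera("scene")[170:350,150:400],None,fx=3,fy=3,interpolation=cv2.INTER_CUBIC))
E
```

```text
t: 11.98
ee_pos: [0.5899, -0.0674, 0.2417]
eef_rot: [180.0, -0.2, -3.0]
wrist_force: [0.1, 1.0, -0.5]
grip_width: -0.0001
[ 0.58910299 -0.06723309  0.23993315]
blue [409 157  33  32 803] [array([ 0.7359, -0.0769,  0.006 ]), array([ 0.7317, -0.0741,  0.0165]), array([ 0.7259, -0.0704,  0.031 ])]
blue [263 158  32  32 772] [array([ 0.5873, -0.0697,  0.006 ]), array([ 0.5875, -0.0672,  0.0165]), array([ 0.5877, -0.0637,  0.031 ])]
yellow [259 148  41  34 439] [array([ 0.5884, -0.0551,  0.006 ]), array([ 0.5886, -0.0531,  0.0165]), array([ 0.5888, -0.0502,  0.031 ])]
```

View pics/w3.png

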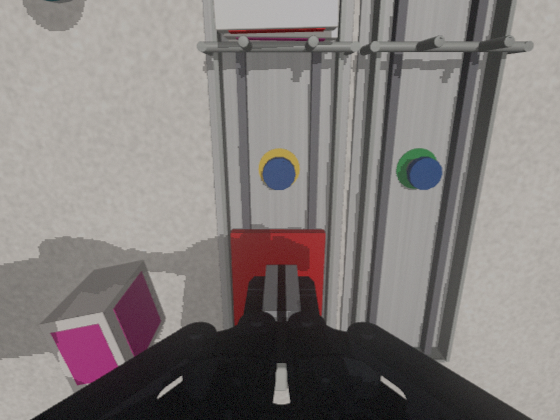

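View pics/s3.png

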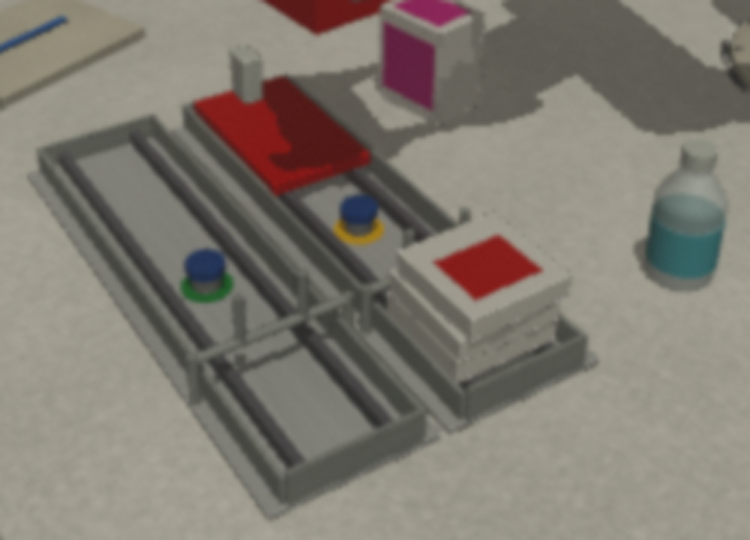

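The stop is up (its disc is offset from the ring like the other one), the tray is at the lip, and the arm is clear. I'll check the box stack more closely with the wrist camera from above.

```bash
python3 -m crank '[0,-2,-1,0,1, 0,-3,-1,0,1, 0,-3,0,0,1, 0,-2,0,0,1, 0,-1,0,0,1, 0,0,0,0,1, 0,0,0,0,1]'
python3 - <<'E'
from h import *
im=robot.read_camera("wrist");o=im.copy()
L=np.array([.588,-.0668]);a=np.radians(-2.95);R=np.array([[np.cos(a),-np.sin(a)],[np.sin(a),np.cos(a)]])
def lane(p):return (R.T@(p[:2]-L)).round(4)
h=cv2.cvtColor(im,cv2.COLOR_BGR2HSV)
m=cv2.inRange(h,(0,150,80),(8,255,255))|cv2.inRange(h,(172,150,80),(180,255,255));m[250:]=0
n,l,st,ce=cv2.connectedComponentsWithStats(m)
for i in range(1,n):
    if st[i,4]>300:
        r=cv2.minAreaRect(cv2.findNonZero((l==i).astype(np.uint8)));q=cv2.boxPoints(r)
        w=np.array([px("wrist",c,.08) for c in q]);print(st[i],"centre",lane(w.mean(0)),"corners",[lane(p).tolist() for p in w])
for b in("box1_mid","box2_mid","box3_mid"):print(b,[(np.round(r["bbox"]),r["conf"]) for r in robot.recognise("wrist",b)[:2]])
for z,y0,c in((.08,.165,(0,255,0)),(.06,.165,(255,255,0)),(.04,.165,(0,255,255))):
    q=np.array([proj("wrist",[*(L+R@np.array([sx*.044,y0+sy*.045])),z]) for sx,sy in((-1,-1),(1,-1),(1,1),(-1,1))])
    cv2.polylines(o,[q.round().astype(int)],True,c,1)
sc=cv2.resize(robot.read_camera("scene")[230:310,260:360],None,fx=4,fy=4,interpolation=cv2.INTER_CUBIC)
w=o[0:320,120:560]
cv2.imwrite("pics/chk.png",np.hstack([w[:, :400],sc]))
E
```

```text
t: 12.67
ee_pos: [0.5946, 0.0425, 0.2582]
eef_rot: [180.0, 0.1, -3.0]
wrist_force: [0.1, 0.7, -0.0]
grip_width: -0.0001
[ 240   81   75   64 4540] centre [-0.0012  0.1699] corners [[-0.031, 0.1939], [0.0276, 0.1951], [0.0302, 0.1461], [-0.0316, 0.1447]]
box1_mid []
box2_mid [(array([337.,  68.,  -2.,  69.]), 0.5)]
box3_mid [(array([220.,  60., 112., 113.]), 0.78)]
```

View pics/chk.png

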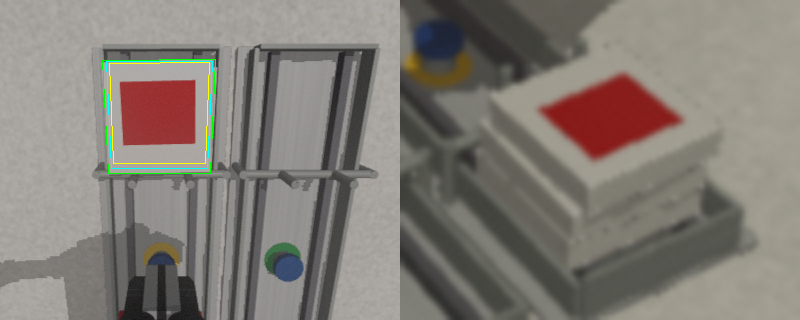

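```bash
python3 -c "
from h import *
print(robot.sense()['t'],robot.sense()['wrist_force']);print(robot.job_done())"
```

```text
12.9167 [-0.418916   -0.66680238  0.17553234]
the job is handed in; nothing more can be done
None
```

The job is handed in at about 13 s of the 72 s allowed; no verdict was reported.

- **Tray:** I gripped the white pull and slid the tray about 262 mm along its lane to the outlet lip, without lifting it. The wrist picture shows it against the lip, and from the pull's travel its centre is about 138–141 mm past the stop's axis.
- **Stop:** It started locked down: the cameras saw the disc low, and the fingertips later reached 21 mm above it with no contact. I left it locked while the tray went over, then pushed it to its end (21 N against the 8 N spring) and let go. The last pictures show it popped up.
- **Boxes:** They dropped onto the rails behind the fence and stayed stacked. The outline of a level top box at its settled height matched the picture, and its centre is 165–170 mm behind the stop's axis. The two lower boxes were mostly hidden. They look shifted by a few millimetres, and I inferred their positions from the fence and rear lip rather than measuring them. The network did not find the lowest box, and it gave a meaningless outline for the middle one.
- **Everything else:** The empty lane's stop still looks up. The carton and bottle were not approached, and the arm ended clear of everything.

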